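Set a toothed push nut on a tilt-out bin's roller pin

ROBOT

A 6-joint arm with a two-finger parallel gripper is mounted at the origin on the work surface. World frame = base frame: x ahead of the robot, y to its left, z up, the work surface at z = 0. Lengths are in m, angles in rad, forces in N, time in s.
With the tool pointing down it reaches from about 0.375 to 0.9 m from the base axis. Payload 3.1 kg.
Tool frame: the origin (TCP) lies between the finger pads; the fingertips stand robot.tip_extent ahead of it and the grasp point (between the pads) lies 3 mm ahead of it (robot.tip_extent is the distance from the TCP to the fingertips, in m); z points along the fingers, x is the direction in which the jaws open and shut, and the axes are right-handed (so a half turn about z gives the same grasp; the last joint's range is limited). The gripper opens to 87 mm and grips with 3 to 60 N. Pads are 19 mm wide; open, the fingers measure 117 mm over their backs; the gripper's body (75 mm by 190 mm) begins 51 mm behind the grasp point.
Start: joints at [-1.411, 0.527, 1.433, -0, 1.181, -0.178], TCP at [0.207, -0.59, 0.245] pointing down, gripper open.
Joint ranges: [-3.08, 3.08], [-0.75, 2.2], [0.22, 2.44], [-1.43, 4.57], [0, 2.65], [-2.85, 2.85]. Speed limits (rad/s): [2.79, 2.79, 3.14, 3.14, 3.14, 3.14].

INTERFACE

Orientations are given as a unit quaternion [x, y, z, w].
In Python, from rig import robot, cams gives the robot as it stands.
- The arm moves only by the tool carry_out, never from a script. Its argument "steps" is a list of rows, each a list of 3 entries, a list of its own where there are three numbers: the shift along the world's x, y, z in cm, then the turn about the world's z in degrees, then the closure, from 0 (fully open) to 1 (shut). In form: [[[dx, dy, dz], spin, fingers], ...]. A call has 1 to 10 rows; each row shifts and turns the pose as measured when the row begins; what a row does not reach is not made up. A row lasts 1/10 s, in which the tool goes at most 50 mm and 8.59 degrees, less where a joint would pass 70% of its speed; a pose out of reach is approached as far as the arm can. A call with a gripper value outside its range is refused whole. The fingers move at their own pace and stop on an object; "squeeze" is the grip in N (left out, the last holds). Time passes only in rows, so rows that do not move let the fingers close. It gives the time, the measured TCP pose, the force and the opening at its end, in the units of the state.
- robot.get_obs(): the state, without advancing time (a new reading comes with each control period).
- cams.camera(name): name is "scene" or "side" or "wrist"; returns a dict with "pixels" (420x560x3 uint8, red, green, blue), "fx", "fy", "cx", "cy" (pixels), "eye" and "rotation" of the camera in the world. Camera axes: x right, y up, looking along -z (the intrinsics and any distortion apply to the point x, -y, -z); pixel columns grow to the right and rows downward; lengths in m; the calibration is good to about 2 mm. A picture is of the moment at which its call begins. There is no depth.
- robot.hand_in(): hands the job in, once; it reports no verdict.
The state is a dict: "time": time; "q": joint angles; "joint_velocities": joint speeds; "joint_torque": joint torques, N m; "position": TCP position; "tool_rot": TCP orientation; "ft_force": force on the tool from outside, world axes, zero at the start; "moment": the same for the moment, N m; "grip_width": finger opening in m.
Only numpy, scipy, OpenCV 4.12 (cv2) and the standard library are available. Lean on these libraries where they do the work, as an engineer would, in place of code of your own. Each camera call takes 0.05 s, during which the arm holds its last target. There are 200 camera calls.

TASK

The sideboard's tilt-out bin is lying on its side for repair, and a toothed push nut has been started on the pin above its roller. Put the loose setting tube over the pin and press the nut straight down until it is fully home against the roller, then lean on it firmly so that the teeth bite, but no harder than it needs, or the roller cracks. Then take the tube off, stand it upright on the sideboard top again, and leave everything else where it is.

Things in the scene. Friction and masses are not known exactly. Their poses are not given: they have to be found in the camera images.
- bin: The empty plywood tilt-out bin, lying on its side on a mat, fixed. Origin on the sideboard top below its middle. Upper side panel 166 mm up, reaching x -100 to 100 mm, y -140 to 140 mm (rear +y corner cut off). Pale front board from x 100 to 118 mm, y -150 to 150, 172 mm high, with a bar handle 35 mm out on its far side at y 110. The pin stands at x 25, y -90 mm.
- pin_base (a point): Foot of the upright steel pin, on its axis, 171 mm above the sideboard top; z up along the pin, x and y as the bin. The pin is plain, 12 mm in diameter, 42 mm high with a domed end. Below it a 72 x 48 mm steel plate is screwed to the panel. A white roller, 44 mm across, already sits on the pin from 0 to 16 mm above this point; it cracks if the nut is pressed with more than 45 N, so press slowly.
- pin_tip (a point): Tip of the pin, on its axis, 42 mm above pin_base; same axes.
- nut_top (a point): Middle of the upper face of the push nut on the pin: a dished spring-steel disc 31 mm across, 3 mm thick, teeth round its hole. It is level and slides only along the pin. Started, this point is 27 to 32 mm above pin_base; home, 19 mm. Driving it takes about 8 to 10 N all the way and it stays where it is left. Home, the resistance rises steeply; a push of 18 N or more there sets the teeth.
- nut (a joint): How far the nut has been driven down the pin, m: 0 to 0.005 at the start, 0.013 when home against the roller.
- driver_center (a point): Centre (half-way up) of the loose setting tube: a plain aluminium tube open at both ends, 28 mm in outer diameter, bore 15 mm, 70 mm long, 90 g, with a thin black rubber sleeve round its upper half. z is its axis, up. It stands upright on the sideboard top and goes over the pin either way round.
- driver_foot (a point): Middle of the setting tube's lower end, 35 mm below driver_center; this end bears on the nut.
- knob: Bystander: turned wooden drawer knob, 38 mm across, 32 mm high, standing near the tube; origin at its foot.
- shaker: Bystander: white porcelain salt shaker with a steel top, 44 mm across, 62 mm high, solid, standing near the tube; origin at its foot.
- bowl: Bystander: white porcelain bowl, 140 mm across, 60 mm high; origin at its foot.
- tumbler: Bystander: glass tumbler standing upside down, 74 mm across, 100 mm high; origin at its underside.
- bottle: Bystander: silver aluminium drink bottle, capped, 70 mm across, 210 mm high; origin at its foot.
- hairbrush: Bystander: black hairbrush lying bristles down, about 212 mm long, 32 mm high; origin under its middle, x along it towards the head.
- screwdriver: Bystander: screwdriver with a pale wooden handle, 190 mm long, 26 mm high; origin under its middle, x along it towards the blade.
Mind the look-alikes: they are no part of the job. Several things look just like the part that bears driver_center: the one meant starts farthest to the robot's right.

How it is judged:
On the way, in this order (a step that is already met when the one before it is completed fails the run):
1. the tube is over the pin and stands on the nut (horizontal distance between driver_center and pin_base below 0.005 m and angle between driver_center's own z axis and vertical below 0.15 rad and distance between driver_foot and nut_top below 0.005 m), for 0.05 s.
2. the nut is home and the tube presses it with more than 18 N (value of joint nut above 0.0115 m and contact force between driver and bin above 18 N), for 0.1 s.
At the end, for the whole second after the job is handed in: The nut is home against the roller (driven 11.5 mm or more); the tube stands upright (within 0.1 rad) and still on the sideboard top, off the bin; the seven bystanders are within 25 mm of where they stood (value of joint nut above 0.0115 m and height (world z) of driver_center between 0.032 and 0.038 m and angle between driver_center's own z axis and vertical below 0.1 rad and linear speed of driver below 0.02 m/s); the robot touches nothing.
It fails at once if the nut is pressed with more than 45 N (the tube on the bin) (contact force between driver and bin above 45 N).
It fails at once if the fingers push on the nut or the bin with more than 8 N (contact force between the fingers and bin above 8 N).
It fails at once if a bystander is moved by more than 25 mm (distance of any of knob, shaker, bowl, tumbler, bottle, hairbrush, screwdriver from where it was at the start of the episode above 0.025 m).
It fails at once if a standing bystander is tipped over (angle between any of knob, shaker, bowl, tumbler, bottle's own z axis and vertical above 0.5 rad).
It also fails if it takes over 64 s, if anything falls off the work surface, if the arm or the gripper's body presses on something with over 40 N, if the wrist force passes 120 N, or if a joint passes its speed limit or range.

## Working session

There is one attempt and no reset: what is moved stays moved. The work goes in short steps, Python scripts to look and compute and a tool call to move; the robot and the scene stay as the last step left them, time stands still between calls to the robot, and variables do not carry over. Pictures are saved under pics/ and viewed, about 8 in all and at most 12, crops included, and the job is handed in when it is done.

Besides the shell and the picture viewer there is one more tool, called after "Emit:" as name(argument=value, ...) on one line, values as JSON. carry_out: Moves the arm, as the interface text tells. Its arguments: {"type":"object","properties":{"steps":{"type":"array"},"squeeze":{"type":"number"}},"required":["steps"]}

```bash
mkdir -p pics; ls
cat > h.py <<'E'
import numpy as np,cv2
from rig import robot,cams
def snap(n,f=None):
    c=cams.camera(n)
    if f: cv2.imwrite('pics/'+f,c['pixels'][...,::-1])
    return c
def ray(c,u,v):
    d=np.array([(u-c['cx'])/c['fx'],-(v-c['cy'])/c['fy'],-1.])
    return np.array(c['eye']),np.array(c['rotation'])@d
def onz(c,u,v,z):
    e,d=ray(c,u,v); return e+d*(z-e[2])/d[2]
def proj(c,p):
    q=np.array(c['rotation']).T@(np.array(p)-np.array(c['eye']))
    return c['cx']+c['fx']*q[0]/-q[2], c['cy']-c['fy']*q[1]/-q[2]
def tri(c1,p1,c2,p2):
    a,d=ray(c1,*p1);b,e=ray(c2,*p2)
    s=np.linalg.lstsq(np.c_[d,-e],b-a,rcond=None)[0]
    x,y=a+d*s[0],b+e*s[1]
    return (x+y)/2,np.linalg.norm(x-y)
E
python3 - <<'E'
from h import *
import pickle
print(robot.get_obs(),robot.tip_extent)
D={}
for n in ['scene','side','wrist']:
    c=snap(n,n+'0.png');D[n]=c; print(n,{k:np.round(v,4).tolist() if k!='name' else v for k,v in c.items() if k!='pixels' and not isinstance(v,str)})
pickle.dump(D,open('d0.pkl','wb'))
E
```

```text
pics
{'time': 0.0, 'q': array([-1.41148457e+00,  5.28473996e-01,  1.43386957e+00, -2.38143683e-06,
        1.18137364e+00, -1.78492875e-01]), 'joint_velocities': array([ 0.00031936,  0.00063322, -0.00174298, -0.00087266, -0.00145151,
       -0.00037077]), 'joint_torque': array([ 6.33268883e-06, -4.40041280e+01, -1.76590812e+01,  6.32139668e-02,
        5.82927733e-02, -1.51414088e-04]), 'position': array([ 0.20705982, -0.58900114,  0.24357717]), 'tool_rot': array([ 8.15909293e-01, -5.78178949e-01, -7.44691296e-04, -7.57541750e-04]), 'ft_force': array([-0.45031507, -0.3533286 ,  0.44322442]), 'moment': array([0.00361915, 0.00503611, 0.04873385]), 'grip_width': 0.08726295386175825} 0.022
scene {'fx': 486.8707, 'fy': 486.8707, 'cx': 281.2348, 'cy': 211.6775, 'eye': [1.5074, -0.1199, 0.8812], 'rotation': [0.3156, 0.315, 0.6142, 0.651]}
side {'fx': 490.3205, 'fy': 490.3205, 'cx': 269.6055, 'cy': 207.4966, 'eye': [0.461, 0.8474, 1.0249], 'rotation': [-0.0214, 0.4035, 0.9133, -0.0512]}
wrist {'fx': 364.518, 'fy': 364.518, 'cx': 275.5061, 'cy': 212.4392, 'eye': [0.2697, -0.5671, 0.3831], 'rotation': [-0.0991, 0.0722, -0.5737, 0.8099]}
```

Run:
```python
s=open('h.py').read()
s=s.replace("np.array(c['rotation'])","R(c)").replace("def snap","from scipy.spatial.transform import Rotation\ndef R(c): return Rotation.from_quat(c['rotation']).as_matrix()\ndef snap")
open('h.py','w').write(s)
```

```text
(no output)
```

View pics/scene0.png

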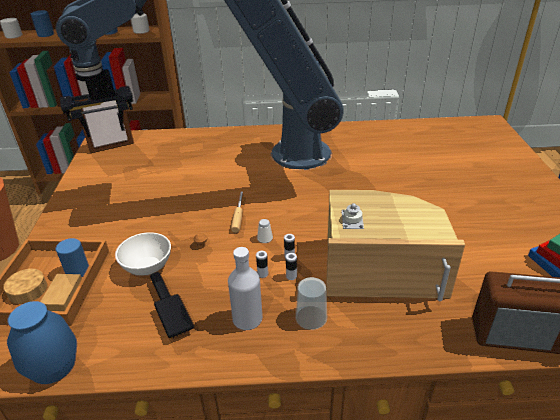

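View pics/side0.png

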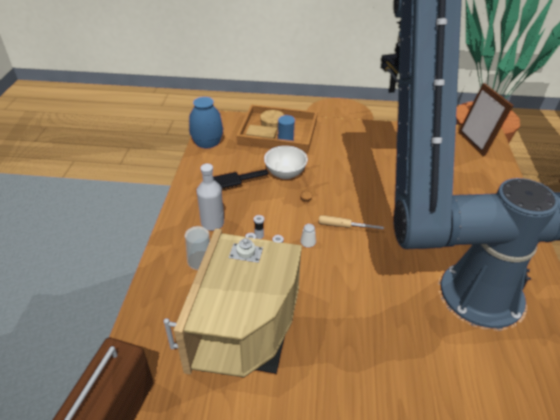

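View pics/wrist0.png

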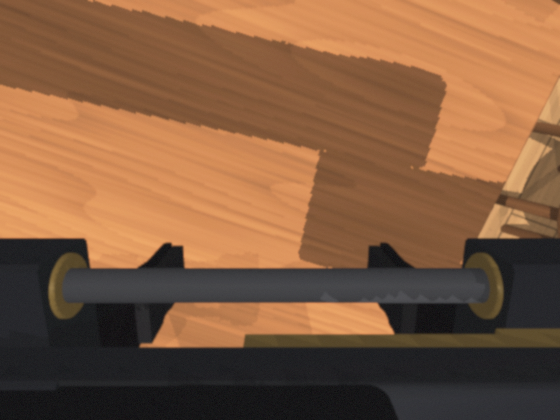

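Scene: three tubes at about (262,263), (289,245), (291,266); shaker (264,231), knob (199,240), screwdriver (237,215), bottle, tumbler near; bin with pin at (352,212), its +y to image right. Side view: one tube clear at (259,226), the pin at (246,245). Wrist: nothing useful. I enlarge the scene view and measure.

Run:
```python
from h import *
import pickle
D=pickle.load(open('d0.pkl','rb'));s=D['scene'];d=D['side']
for uv in [(262,275),(289,256),(291,278),(264,240)]: print(uv,onz(s,*uv,0).round(3))
for uv in [(262,254),(289,236),(291,255)]: print('top',uv,onz(s,*uv,.07).round(3))
for uv in [(259,218),(278,239),(250,236)]: print('side top',uv,onz(d,*uv,.07).round(3))
a=cv2.resize(s['pixels'][185:305,190:390],None,fx=4,fy=4,interpolation=2)[...,::-1][:, :800]
b=cv2.resize(d['pixels'][200:275,220:330],None,fx=4,fy=4,interpolation=2)[...,::-1]
cv2.imwrite('pics/a.png',a)
c=np.zeros((300,800,3),np.uint8);c[:,:440]=b;c
cv2.imwrite('pics/b.png',b)
```

```text
(262, 275) [ 0.606 -0.147  0.   ]
(289, 256) [ 0.538 -0.073  0.   ]
(291, 278) [ 0.622 -0.073  0.   ]
(264, 240) [ 0.467 -0.139  0.   ]
top (262, 254) [ 0.603 -0.144  0.07 ]
top (289, 236) [ 0.539 -0.072  0.07 ]
top (291, 255) [ 0.612 -0.072  0.07 ]
side top (259, 218) [ 0.6   -0.147  0.07 ]
side top (278, 239) [ 0.539 -0.071  0.07 ]
side top (250, 236) [ 0.615 -0.074  0.07 ]
```

View pics/a.png

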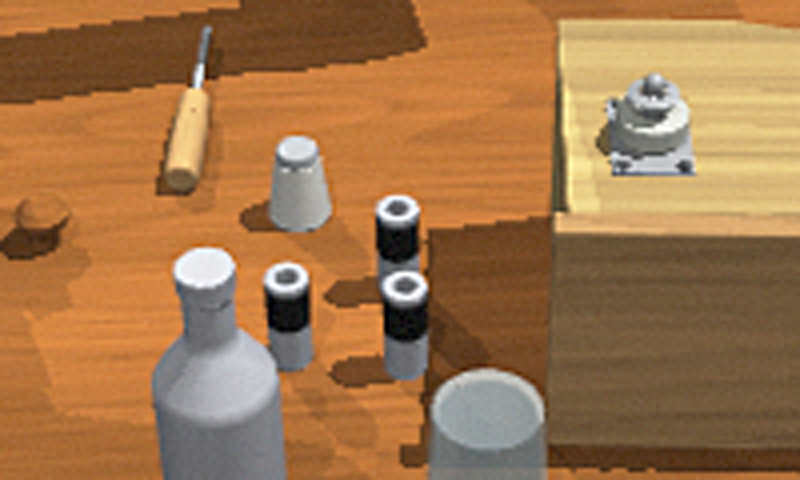

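View pics/b.png

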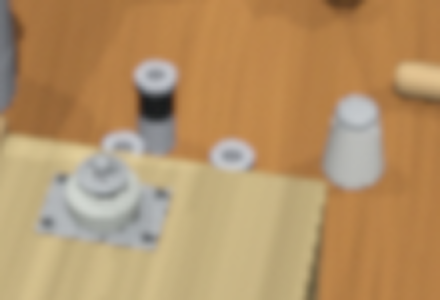

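Run:
```python
from h import *
import pickle
D=pickle.load(open('d0.pkl','rb'));s=D['scene'];d=D['side']
print('pin',tri(s,(353.3,204.8),d,(245.5,239.3)), onz(s,353.3,204.8,.213),onz(d,245.5,239.3,.213))
print('tube',tri(s,(261.8,253.3),d,(259,218.9)))
print('bottle',tri(s,(241,252),d,(207,170)),onz(s,241,252,.21),onz(d,207,170,.21))
print('tumbler',onz(s,312,285,.1),onz(d,197,234,.1))
print('bin corners',onz(s,330,192,.166),onz(s,329,239,.172))
# plate corners from crop
for u,v in [(612,175),(694,175)]: print('plate',onz(s,190+u/4,185+v/4,.171))
for u,v in [(58,175),(170,190),(152,245),(38,230)]: print('plate side',onz(d,220+u/4,200+v/4,.171))
```

```text
pin (array([0.60220664, 0.07418079, 0.20971281]), np.float64(0.002967146019079603)) [0.60848422 0.07397177 0.213     ] [0.60098018 0.07558361 0.213     ]
tube (array([ 0.5996889 , -0.14408192,  0.06932027]), np.float64(0.0003050696796442549))
bottle (array([ 0.74433828, -0.18225698,  0.20327346]), np.float64(0.0032793117827413813)) [ 0.74999714 -0.18274246  0.21      ] [ 0.74247142 -0.17157242  0.21      ]
tumbler [ 0.74708418 -0.03344917  0.1       ] [ 0.75064875 -0.03660698  0.1       ]
bin corners [0.4856257  0.03738822 0.166     ] [0.67760503 0.01046329 0.172     ]
plate [0.64255492 0.04728411 0.171     ]
plate [0.64606013 0.09413652 0.171     ]
plate side [0.63218561 0.05321874 0.171     ]
plate side [0.56417864 0.05780234 0.171     ]
plate side [0.56924735 0.1019001  0.171     ]
plate side [0.63656277 0.0979001  0.171     ]
```

Pin measures at about (0.603, 0.076), tip height 0.210 against the given 0.213. The target tube's top is at (0.600, -0.144, 0.069) against a given height of 0.070. It has the smallest y of the three tubes, so it is the one meant. I go over it with the jaws along y, camera on the -x side, clear of the bottle.

Emit:
carry_out(steps=[[[3, 3.4, 0], 8.5, 0], [[3, 3.4, 0], 8.5, 0], [[3, 3.4, 0], 8.5, 0], [[3, 3.4, 0], 8.5, 0], [[3, 3.4, 0], 8.5, 0], [[3, 3.4, 0], 8.5, 0], [[3, 3.4, 0], 8.5, 0], [[3, 3.4, 0], 8.5, 0], [[3, 3.4, 0], 8.5, 0], [[3, 3.4, 0], 8.5, 0]])

```text
time: 1.15
position: [0.5107, -0.2408, 0.241]
tool_rot: [0.991, 0.134, -0.0, -0.0]
ft_force: [-0.4, -0.7, 0.2]
grip_width: 0.0873
```

Emit:
carry_out(steps=[[[1, 1.05, 0], 8.3, 0.4], [[1, 1.05, 0], 8.3, 0.4], [[1, 1.05, 0], 8.3, 0.4], [[1, 1.05, 0], 8.3, 0.4], [[1, 1.05, 0], 8.3, 0.4], [[1, 1.05, 0], 8.3, 0.4], [[1, 1.05, 0], 8.3, 0.4], [[1, 1.05, 0], 8.3, 0.4], [[1, 1.05, 0], 8.3, 0.4], [[0, 0, 0], 0, 0.4]])

```text
time: 2.15
position: [0.6059, -0.1338, 0.2375]
tool_rot: [0.689, 0.724, -0.002, -0.003]
ft_force: [-0.4, 0.4, -0.1]
grip_width: 0.0522
```

Run:
```python
from h import *
import pickle
o=robot.get_obs();print(o['position'],o['tool_rot'],o['grip_width'])
c=snap('wrist','w1.png');pickle.dump(c,open('w1.pkl','wb'));print(c['eye'],c['rotation'],proj(c,[.6,-.145,.07]),proj(c,[.6,-.145,0]))
```

```text
[ 0.60590996 -0.1337666   0.23753766] [ 0.68941903  0.72435342 -0.00225427 -0.00290604] 0.0522076244837708
[ 0.54104408 -0.13681904  0.37742225] [-0.08096618 -0.08672144  0.71911846  0.68468425] (np.float64(261.75873750523704), np.float64(194.2581996514588)) (np.float64(264.06174365451096), np.float64(181.71123399634567))
```

View pics/w1.png

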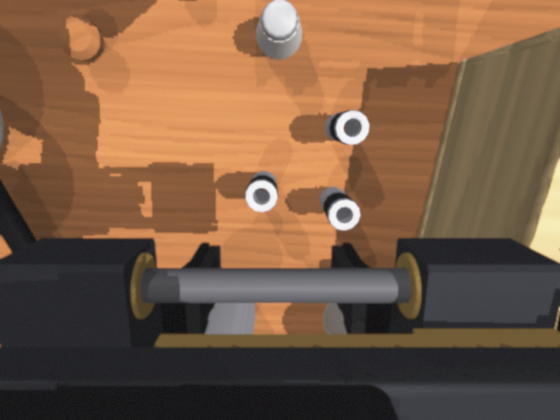

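The wrist view shows the target tube's rim at (262,194), just where the estimate projects. The other tubes are at (352,127) and (343,213), the shaker at (279,25), and the knob at (85,40). I refine by mask.

Run:
```python
from h import *
import pickle
c=pickle.load(open('w1.pkl','rb'))
hsv=cv2.cvtColor(c['pixels'],cv2.COLOR_RGB2HSV)
m=((hsv[...,1]<60)&(hsv[...,2]>140)).astype(np.uint8);m[240:]=0
for k in cv2.findContours(m,cv2.RETR_EXTERNAL,2)[0]:
    if cv2.contourArea(k)>150:
        e=cv2.fitEllipse(cv2.convexHull(k)); p=onz(c,*e[0],.07)
        print(np.round(e[0],1),np.round(e[1],1),p.round(4))
```

```text
[344.1 214.5] [31.1 32.7] [ 0.6144 -0.0728  0.07  ]
[261.  195.6] [31.7 32.4] [ 0.6012 -0.1456  0.07  ]
[352.2 127.2] [33.6 35.6] [ 0.5404 -0.0731  0.07  ]
[282.3  26.3] [36.5 59.9] [ 0.4675 -0.1345  0.07  ]
```

Emit:
carry_out(steps=[[[-0.5, -1.2, 0], -2.8, 0.4], [[0, 0, -3], 0, 0.4], [[0, 0, -3], 0, 0.4], [[0, 0, -3], 0, 0.4], [[0, 0, -2], 0, 0.4], [[0, 0, 0], 0, 0.4]])

```text
time: 2.8
position: [0.5955, -0.1555, 0.1258]
tool_rot: [0.719, 0.695, -0.004, -0.001]
ft_force: [-1.4, 0.5, 0.6]
grip_width: 0.0522
```

Emit:
carry_out(steps=[[[0.5, 0.8, 0], 1.5, 0.4], [[0, 0, 0], 0, 0.4], [[0, 0, 0], 0, 0.4]])

```text
time: 3.1
position: [0.601, -0.1498, 0.1281]
tool_rot: [0.712, 0.703, -0.004, 0.0]
ft_force: [-0.4, 0.4, -0.2]
grip_width: 0.0523
```

Emit:
carry_out(steps=[[[0, 0.4, -2], 0, 0.4], [[0, 0, -2], 0, 0.4], [[0, 0, -2], 0, 0.4], [[0, 0, -1], 0, 0.4], [[0, 0, 0], 0, 0.4], [[0, 0, 0], 0, 0.4]])

```text
time: 3.7
position: [0.607, -0.1477, 0.0647]
tool_rot: [0.712, 0.702, -0.001, 0.008]
ft_force: [0.1, 0.4, -0.7]
grip_width: 0.0523
```

Emit:
carry_out(steps=[[[-0.6, 0.2, -1], 0, 0.4], [[0, 0, 0], 0, 0.4], [[0, 0, 0], 0, 0.4], [[0, 0, 0], 0, 0.4]])

```text
time: 4.1
position: [0.6018, -0.1461, 0.0566]
tool_rot: [0.712, 0.702, 0.0, 0.011]
ft_force: [-0.3, 0.4, -1.0]
grip_width: 0.052
```

Emit:
carry_out(steps=[[[0, 0, 0], 0, 1], [[0, 0, 0], 0, 1], [[0, 0, 0], 0, 1], [[0, 0, 0], 0, 1], [[0, 0, 0], 0, 1]], squeeze=45)

```text
time: 4.6
position: [0.6025, -0.1463, 0.0574]
tool_rot: [0.712, 0.702, 0.0, 0.011]
ft_force: [-0.0, 0.3, 0.0]
grip_width: 0.0273
```

Emit:
carry_out(steps=[[[0, 0, 1], 0, 1], [[0, 0, 3], 0, 1], [[0, 0, 4], 0, 1], [[0, 0, 4], 0, 1], [[0, 0, 4], 0, 1], [[0, 0, 4], 0, 1], [[0, 0, 3], 0, 1], [[0, 0, 2], 0, 1], [[0, 0, 0], 0, 1], [[0, 0, 0], 0, 1]])

```text
time: 5.6
position: [0.5972, -0.1441, 0.3201]
tool_rot: [0.712, 0.702, -0.0, 0.01]
ft_force: [-0.4, 0.8, -0.3]
grip_width: 0.0272
```

Emit:
carry_out(steps=[[[0.1, 2, 0], 0, 1], [[0.1, 3, 0], 0, 1], [[0.1, 3, 0], 0, 1], [[0.1, 3, 0], 0, 1], [[0, 2, 0], 0, 1], [[0, 0, 0], 0, 1], [[0, 0, 0], 0, 1]])

```text
time: 6.3
position: [0.5942, -0.0098, 0.3065]
tool_rot: [0.713, 0.701, -0.007, -0.0]
ft_force: [-0.4, 0.2, -1.2]
grip_width: 0.0276
```

Run:
```python
from h import *
import pickle
o=robot.get_obs();print(o['position'],o['tool_rot'],o['joint_velocities'].round(3))
c=snap('wrist');pickle.dump(c,open('w2.pkl','wb'));print(c['eye'],proj(c,[.603,.076,.213]))
s=snap('scene');d=snap('side');pickle.dump((s,d),open('sd2.pkl','wb'))
P=proj(s,o['position']);Q=proj(d,o['position'])
def crop(c,p,w,h,k):
    x,y=int(p[0]-w/2),int(p[1]-h/2);print('origin',x,y);return cv2.resize(c['pixels'][y:y+h,x:x+w],(w*k,h*k),interpolation=2)[...,::-1]
top=np.zeros((600,800,3),np.uint8)
top[:300,:400]=cv2.resize(c['pixels'],(400,300),interpolation=3)[...,::-1]
top[:300,400:]=crop(c,proj(c,[.603,.076,.2]),100,75,4)
top[300:,:400]=crop(s,(335,185),100,75,4)
top[300:,400:]=crop(d,(245,215),100,75,4)
cv2.imwrite('pics/m2.png',top)
```

```text
[ 0.59423539 -0.00979887  0.30647506] [ 7.12751380e-01  7.01381440e-01 -7.02636074e-03 -4.18564116e-04] [ 0.015  0.015  0.022  0.012 -0.002  0.002]
[ 0.52977681 -0.00709009  0.44659264] (np.float64(404.69561338594053), np.float64(236.0523056860475))
origin 348 193
origin 285 147
origin 195 177
```

View pics/m2.png

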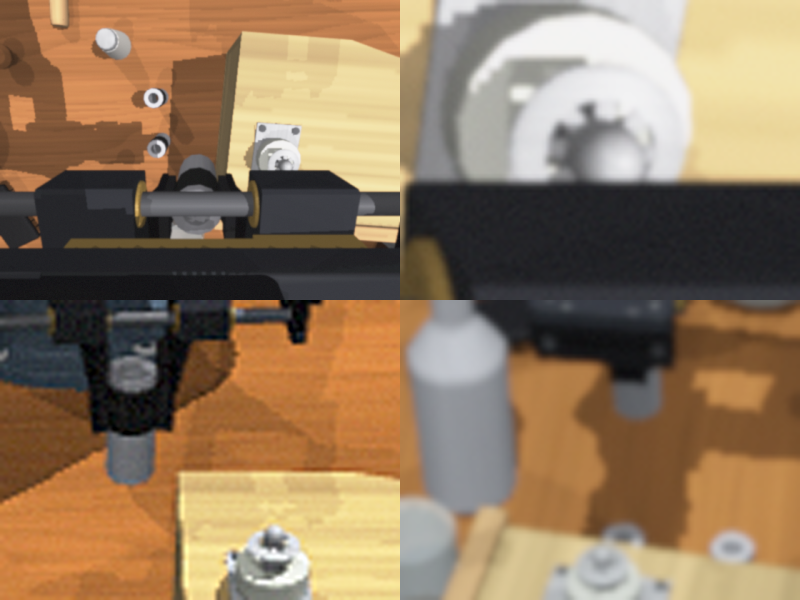

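Run:
```python
from h import *
import pickle
c=pickle.load(open('w2.pkl','rb'));s,d=pickle.load(open('sd2.pkl','rb'))
print(onz(c,400.5,231.5,.208),'from scene',onz(s,353,205.8,.209),'side',onz(d,245.4,240.3,.209),tri(s,(353,205.8),d,(245.4,240.3)))
# tube axis in scene/side: foot centre predicted vs seen
o=robot.get_obs()['position'];print(proj(s,o-[0,0,.0574]),proj(d,o-[0,0,.0574]), 'seen scene foot ~',285+131/4,147+176/4,'side',195+237/4,177+112/4)
```

```text
[0.60129542 0.07472273 0.208     ] from scene [0.60692909 0.07379913 0.209     ] side [0.60142987 0.07496404 0.209     ] (array([0.6023324 , 0.07394366, 0.2065851 ]), np.float64(0.0021859637963537433))
(np.float64(316.3971274771107), np.float64(189.9192434160459)) (np.float64(252.96697718880492), np.float64(202.58446626119422)) seen scene foot ~ 317.75 191.0 side 254.25 205.0
```

Emit:
carry_out(steps=[[[0.2, 1.5, 0.1], 0, 1], [[0.2, 2, 0.1], 0, 1], [[0.2, 2, 0.1], 0, 1], [[0.1, 1.5, 0.1], 0, 1], [[0, 0.5, 0], 0, 1], [[0, 0, 0], 0, 1], [[0, 0, 0], 0, 1]])

```text
time: 7.15
position: [0.6031, 0.0651, 0.3118]
tool_rot: [0.716, 0.698, -0.006, 0.001]
ft_force: [0.5, 0.0, -1.1]
grip_width: 0.0272
```

Emit:
carry_out(steps=[[[-0.1, 0.7, -1.0], 0, 1], [[0, 0, -0.6], 0, 1], [[0, 0, 0], 0, 1], [[0, 0, 0], 0, 1]])

```text
time: 7.55
position: [0.6016, 0.0708, 0.2937]
tool_rot: [0.717, 0.697, -0.007, 0.0]
ft_force: [0.2, 0.1, 0.2]
grip_width: 0.0274
```

```bash
cat >> h.py <<'E'
def pair(f,zs=.205,w=80,h=120,cen=None,k=5):
    out=np.zeros((h*k,w*k*2,3),np.uint8)
    o=robot.get_obs();print(o['position'].round(4),o['tool_rot'].round(3),o['ft_force'].round(2),o['grip_width'])
    r={}
    for i,n in enumerate(['scene','side']):
        c=snap(n);r[n]=c
        p=proj(c,cen if cen is not None else [.602,.0747,zs+.02]);x,y=int(p[0]-w/2),int(p[1]-h/2)
        print(n,'origin',x,y,'px/m',c['fx']/np.linalg.norm(np.array(c['eye'])-[.602,.0747,.21]))
        out[:,i*w*k:(i+1)*w*k]=cv2.resize(c['pixels'][y:y+h,x:x+w],(w*k,h*k),interpolation=2)[...,::-1]
    cv2.imwrite('pics/'+f,out); return r
E
python3 - <<'E'
from h import *
import pickle
r=pair('p3.png');pickle.dump(r,open('p3.pkl','wb'))
E
```

```text
[0.6016 0.0708 0.2937] [ 0.717  0.697 -0.007  0.   ] [0.23 0.06 0.25] 0.027433235573754277
scene origin 313 138 px/m 425.67360050416903
side origin 204 175 px/m 433.2159541074141
```

View pics/p3.png

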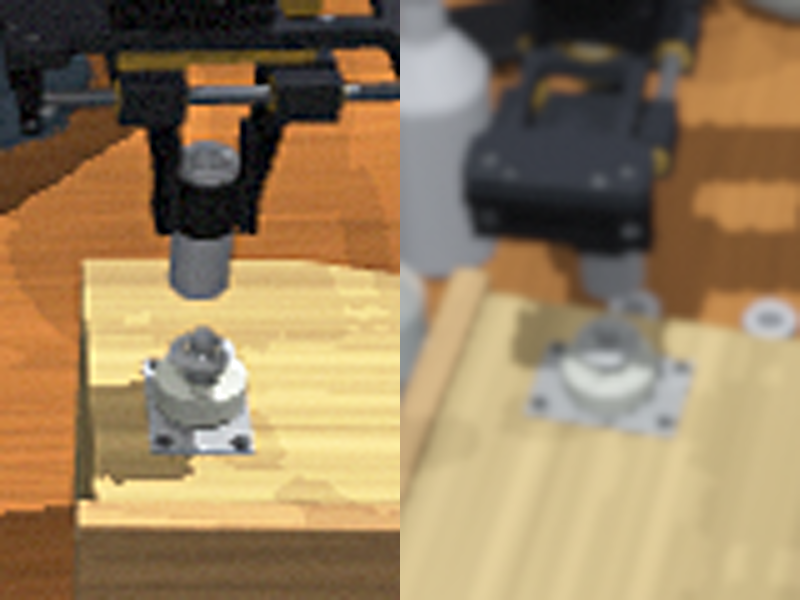

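Run:
```python
from h import *
import pickle
r=pickle.load(open('p3.pkl','rb'));s,d=r['scene'],r['side']
x,y=.602,.0747
for z in [.179,.208,.213,.24,.306]:
    a=proj(s,[x,y,z]);b=proj(d,[x,y,z]);print(z,'scene crop',(a[0]-313)*5,(a[1]-138)*5,'side crop',400+(b[0]-204)*5,(b[1]-175)*5)
# bright/edge profile: tube columns in scene & side
for n,c,vs,us in [('scene',s,range(188,197,2),range(342,366)),('side',d,range(226,233,2),range(236,256))]:
    g=cv2.cvtColor(c['pixels'],cv2.COLOR_RGB2HSV)[...,1].astype(int)
    for v in vs: print(n,v,[int(g[v,u]) for u in us])
g=cv2.cvtColor(s['pixels'],cv2.COLOR_RGB2GRAY).astype(int)
for v in range(202,212): print(v,g[v,344:366].tolist())
```

```text
0.179 scene crop 195.97155968957253 383.8781508156451 side crop 607.8719804379851 370.4346533117224
0.208 scene crop 200.0410736303678 334.377617277578 side crop 605.9267125958488 327.4942507989589
0.213 scene crop 200.755433294471 325.68832783770233 side crop 605.5845006428059 319.94016560305977
0.24 scene crop 204.67975278007316 277.95390275960955 side crop 603.7006039867183 278.35448832377483
0.306 scene crop 214.77301189844212 155.18206347710617 side crop 598.8242596341179 170.71265887701657
scene 188 [174, 185, 181, 181, 164, 24, 26, 15, 10, 15, 19, 9, 11, 9, 7, 26, 13, 137, 181, 178, 175, 176, 173, 171]
scene 190 [111, 108, 114, 112, 112, 49, 23, 17, 12, 15, 11, 16, 14, 10, 19, 32, 48, 113, 107, 105, 102, 107, 108, 107]
scene 192 [111, 111, 113, 115, 95, 50, 15, 14, 12, 9, 18, 15, 11, 10, 19, 18, 46, 107, 117, 109, 111, 111, 112, 108]
scene 194 [111, 115, 113, 113, 105, 64, 23, 26, 7, 2, 18, 7, 7, 17, 13, 53, 67, 121, 115, 119, 115, 111, 117, 116]
scene 196 [104, 103, 105, 103, 108, 108, 48, 49, 42, 22, 22, 16, 25, 31, 29, 71, 114, 106, 102, 104, 107, 106, 104, 105]
side 226 [1
[... 806 characters left out ...]
96, 195, 195, 193, 198]
206 [195, 205, 187, 161, 130, 118, 132, 94, 107, 118, 108, 87, 84, 160, 242, 209, 197, 195, 194, 194, 195, 196]
207 [208, 216, 202, 131, 125, 122, 144, 77, 91, 103, 100, 97, 126, 166, 248, 234, 196, 205, 216, 201, 200, 199]
208 [233, 232, 192, 136, 135, 129, 107, 102, 86, 93, 85, 82, 121, 106, 181, 237, 213, 225, 224, 222, 220, 208]
209 [194, 211, 160, 138, 143, 138, 130, 128, 118, 174, 96, 84, 106, 95, 146, 235, 205, 203, 230, 230, 231, 227]
210 [135, 171, 156, 129, 136, 141, 143, 136, 137, 147, 132, 109, 107, 103, 163, 254, 254, 223, 225, 227, 228, 225]
211 [142, 165, 164, 155, 134, 120, 115, 128, 138, 135, 135, 132, 115, 114, 202, 255, 255, 250, 210, 214, 214, 213]
```

Emit:
carry_out(steps=[[[0.25, 0.35, -0.4], 0, 1], [[0, 0, -0.4], 0, 1], [[0, 0, -0.3], 0, 1], [[0, 0, 0], 0, 1], [[0, 0, 0], 0, 1]])

```text
time: 8.15
position: [0.6049, 0.0743, 0.2823]
tool_rot: [0.717, 0.697, -0.006, 0.001]
ft_force: [-0.4, 0.1, -1.3]
grip_width: 0.0277
```

Run:
```python
from h import *
import pickle
r=pair('p4.png',w=66,h=60,k=6,cen=[.602,.075,.225]);pickle.dump(r,open('p4.pkl','wb'))
s,d=r['scene'],r['side']
for z in [.179,.2,.208,.213,.222,.24]: print(z,np.round(proj(s,[.6015,.075,z]),2),np.round(proj(d,[.6015,.075,z]),2))
def show(c,vs,us):
    g=cv2.cvtColor(c['pixels'],cv2.COLOR_RGB2HSV)[...,1].astype(int)
    for v in vs: print(v,us[0],g[v,us[0]:us[1]].tolist())
show(s,range(192,206,2),(342,366));show(d,range(228,242,2),(234,260))
```

```text
[0.6049 0.0743 0.2823] [ 0.717  0.697 -0.006  0.001] [-0.41  0.13 -1.33] 0.027699006948614897
scene origin 320 168 px/m 425.67360050416903
side origin 211 205 px/m 433.2159541074141
0.179 [352.29 214.64] [245.77 249.2 ]
0.2 [352.87 207.5 ] [245.49 243.01]
0.208 [353.1  204.74] [245.38 240.61]
0.213 [353.24 203.01] [245.31 239.1 ]
0.222 [353.5  199.85] [245.19 236.36]
0.24 [354.03 193.46] [244.94 230.78]
192 342 [115, 109, 113, 113, 112, 111, 94, 49, 20, 12, 15, 9, 11, 20, 22, 11, 10, 29, 54, 117, 113, 114, 107, 108]
194 342 [113, 109, 115, 116, 115, 107, 63, 38, 15, 10, 18, 20, 17, 9, 9, 10, 15, 16, 81, 122, 115, 115, 114, 115]
196 342 [102, 103, 107, 105, 107, 106, 28, 27, 23, 20, 18, 15, 11, 18, 18, 14, 22, 14, 83, 113, 107, 104, 106, 106]
198 342 [107, 104, 104, 100, 108, 108, 56, 40, 8, 12, 9, 9, 19, 18, 5, 12, 26, 15, 102, 109, 103, 107, 105, 104]
200 342 [103, 103, 101, 102, 104, 109, 104, 69, 26, 17, 18, 21, 14, 18, 21, 15, 43, 45, 109, 104, 108, 103, 105, 106]
202 342 [106, 106, 114, 105, 108, 110, 114, 113, 113, 89, 24, 35, 18, 9, 71, 85, 116, 116, 114, 112, 111, 110, 111, 1
[... 251 characters left out ...]
34 [154, 155, 147, 135, 74, 23, 14, 15, 20, 16, 17, 24, 23, 19, 24, 15, 8, 76, 135, 157, 159, 157, 158, 160, 161, 159]
232 234 [157, 160, 158, 136, 80, 16, 11, 13, 13, 16, 19, 16, 19, 18, 17, 12, 10, 48, 84, 112, 140, 155, 158, 160, 159, 156]
234 234 [150, 151, 154, 145, 93, 26, 8, 13, 18, 17, 17, 17, 17, 17, 17, 14, 13, 8, 4, 10, 34, 79, 129, 155, 159, 156]
236 234 [109, 108, 106, 105, 92, 56, 17, 8, 15, 15, 17, 17, 17, 14, 14, 9, 12, 9, 11, 10, 4, 30, 91, 139, 156, 161]
238 234 [95, 96, 95, 93, 91, 83, 64, 30, 0, 12, 15, 14, 14, 9, 11, 36, 55, 62, 57, 44, 37, 57, 96, 124, 130, 131]
240 234 [95, 94, 94, 92, 87, 69, 42, 14, 4, 10, 12, 14, 13, 11, 8, 2, 24, 52, 78, 88, 91, 92, 93, 91, 87, 86]
```

View pics/p4.png

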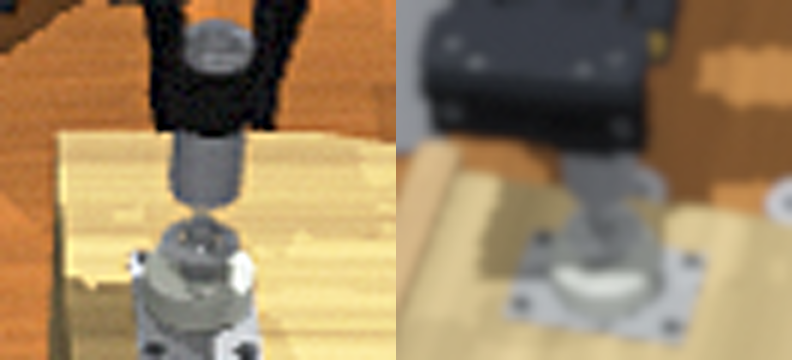

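Emit:
carry_out(steps=[[[-0.1, 0, -0.3], 0, 1], [[0, 0, -0.3], 0, 1], [[0, 0, -0.3], 0, 1], [[0, 0, -0.2], 0, 1], [[0, 0, 0], 0, 1]])

```text
time: 8.75
position: [0.6038, 0.0742, 0.2707]
tool_rot: [0.717, 0.697, -0.006, 0.001]
ft_force: [0.1, 0.2, -0.9]
grip_width: 0.0276
```

Emit:
carry_out(steps=[[[0, 0, -0.2], 0, 1], [[0, 0, -0.2], 0, 1], [[0, 0, 0], 0, 1]])

```text
time: 9.05
position: [0.6039, 0.0742, 0.2663]
tool_rot: [0.717, 0.697, -0.006, 0.001]
ft_force: [0.2, 0.6, -1.8]
grip_width: 0.027
```

Emit:
carry_out(steps=[[[0, 0, -0.2], 0, 1], [[0, 0, -0.2], 0, 1], [[0, 0, 0], 0, 1]])

```text
time: 9.35
position: [0.6039, 0.0742, 0.262]
tool_rot: [0.717, 0.697, -0.006, 0.001]
ft_force: [-0.3, 0.8, -0.3]
grip_width: 0.0274
```

Emit:
carry_out(steps=[[[0, 0, -0.15], 0, 1], [[0, 0, -0.15], 0, 1], [[0, 0, 0], 0, 1]])

```text
time: 9.65
position: [0.6041, 0.0742, 0.2591]
tool_rot: [0.717, 0.697, -0.006, 0.002]
ft_force: [-1.0, -0.0, -1.1]
grip_width: 0.0271
```

Emit:
carry_out(steps=[[[0, 0, -0.15], 0, 1], [[0, 0, -0.15], 0, 1], [[0, 0, 0], 0, 1]])

```text
time: 9.95
position: [0.6044, 0.0742, 0.2593]
tool_rot: [0.717, 0.697, -0.005, 0.002]
ft_force: [1.1, -0.4, -0.2]
grip_width: 0.0271
```

Emit:
carry_out(steps=[[[0, 0, -0.2], 0, 1], [[0, 0, -0.2], 0, 1]])

```text
time: 10.15
position: [0.6049, 0.0742, 0.2578]
tool_rot: [0.717, 0.697, -0.004, 0.003]
ft_force: [-3.8, -0.2, 8.7]
grip_width: 0.0275
```

Emit:
carry_out(steps=[[[-0.05, 0, -0.2], 0, 1], [[-0.05, 0, -0.2], 0, 1], [[-0.05, 0, -0.2], 0, 1]])

```text
time: 10.45
position: [0.6045, 0.0743, 0.2571]
tool_rot: [0.717, 0.697, -0.002, 0.006]
ft_force: [-2.8, -0.2, 9.4]
grip_width: 0.0274
```

Emit:
carry_out(steps=[[[-0.05, 0, -0.3], 0, 1], [[-0.05, 0, -0.3], 0, 1], [[-0.05, 0, -0.3], 0, 1]])

```text
time: 10.75
position: [0.6042, 0.0743, 0.254]
tool_rot: [0.717, 0.697, -0.0, 0.008]
ft_force: [-2.4, -0.3, 9.5]
grip_width: 0.0273
```

Emit:
carry_out(steps=[[[-0.07, 0, -0.3], 0, 1], [[-0.07, 0, -0.3], 0, 1], [[-0.07, 0, -0.3], 0, 1]])

```text
time: 11.05
position: [0.6038, 0.0743, 0.2508]
tool_rot: [0.717, 0.697, 0.002, 0.011]
ft_force: [-1.9, 0.2, 9.6]
grip_width: 0.0274
```

Emit:
carry_out(steps=[[[-0.05, 0, -0.3], 0, 1], [[-0.05, 0, -0.3], 0, 1]])

```text
time: 11.25
position: [0.6037, 0.0743, 0.2486]
tool_rot: [0.716, 0.698, 0.003, 0.013]
ft_force: [-2.9, -0.2, 8.1]
grip_width: 0.0273
```

Emit:
carry_out(steps=[[[-0.05, 0, -0.3], 0, 1], [[-0.05, 0, -0.3], 0, 1]])

```text
time: 11.45
position: [0.6037, 0.0744, 0.2471]
tool_rot: [0.716, 0.698, 0.005, 0.014]
ft_force: [-4.3, 0.2, 16.5]
grip_width: 0.0273
```

Emit:
carry_out(steps=[[[-0.05, 0, -0.4], 0, 1]])

```text
time: 11.55
position: [0.6039, 0.0744, 0.2471]
tool_rot: [0.716, 0.698, 0.006, 0.016]
ft_force: [-6.6, -0.3, 23.9]
grip_width: 0.0273
```

Emit:
carry_out(steps=[[[-0.05, 0, -0.42], 0, 1], [[-0.05, 0, -0.42], 0, 1]])

```text
time: 11.75
position: [0.6037, 0.0744, 0.2471]
tool_rot: [0.716, 0.698, 0.008, 0.018]
ft_force: [-6.6, 0.6, 20.0]
grip_width: 0.0272
```

Emit:
carry_out(steps=[[[0, 0, -0.48], 0, 1], [[0, 0, -0.48], 0, 1]])

```text
time: 11.95
position: [0.6038, 0.0745, 0.247]
tool_rot: [0.716, 0.698, 0.009, 0.021]
ft_force: [-9.2, 0.7, 23.4]
grip_width: 0.0276
```

Force rose from a steady 9 N to 24 N with no more travel, after 12.3 mm of drive: the nut is home and pressed. I lift off.

Emit:
carry_out(steps=[[[0, 0, 0], 0, 1], [[0, 0, 0.5], 0, 1], [[0, 0, 0.8], 0, 1], [[0, 0, 0.8], 0, 1], [[0, 0, 0.8], 0, 1], [[0, 0, 1], 0, 1], [[0, 0, 1], 0, 1], [[0, 0, 1], 0, 1], [[0, 0, 0.5], 0, 1], [[0, 0, 0], 0, 1]])

```text
time: 12.95
position: [0.6042, 0.0745, 0.3169]
tool_rot: [0.716, 0.698, 0.01, 0.021]
ft_force: [-0.3, 0.2, -1.4]
grip_width: 0.0273
```

Run:
```python
from h import *
pair('p5.png',w=66,h=80,k=6,cen=[.602,.075,.225])
```

```text
[0.6042 0.0745 0.3169] [0.716 0.698 0.01  0.021] [-0.29  0.17 -1.42] 0.02730970267934126
scene origin 320 158 px/m 425.67360050416903
side origin 211 195 px/m 433.2159541074141
```

View pics/p5.png

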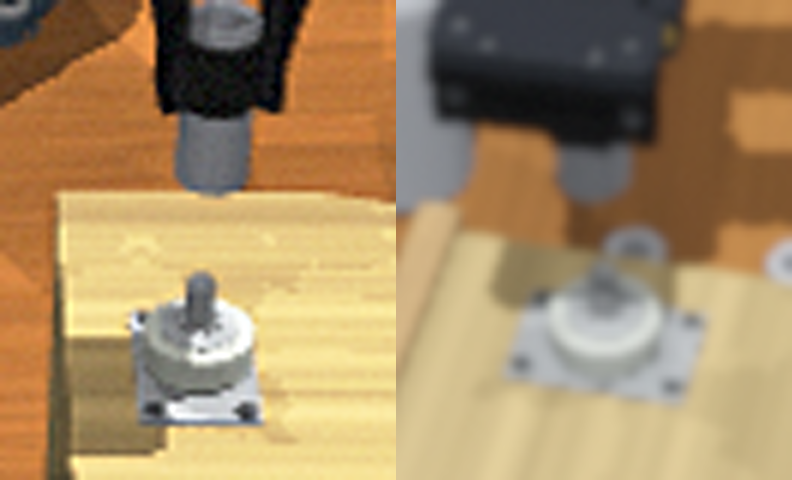

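The nut sits flush on the roller with the bare pin above it at scene crop (200,290), and the tube is held clear above. Now back to its old spot.

Emit:
carry_out(steps=[[[0, -2, 0], 0, 1], [[0, -3, 0], 0, 1], [[0, -3, 0], 0, 1], [[0, -3, 0], 0, 1], [[0, -3, 0], 0, 1], [[0, -3, 0], 0, 1], [[0, -2, 0], 0, 1], [[0, -1, 0], 0, 1], [[0, 0, 0], 0, 1], [[0, 0, 0], 0, 1]])

```text
time: 14.05
position: [0.5995, -0.1301, 0.3092]
tool_rot: [0.715, 0.699, 0.007, 0.014]
ft_force: [0.1, 0.4, -0.8]
grip_width: 0.0274
```

Emit:
carry_out(steps=[[[0.1, -0.8, -1.5], 0, 1], [[0.1, -0.7, -3], 0, 1], [[0, 0, -3], 0, 1], [[0, 0, -3], 0, 1], [[0, 0, -3], 0, 1], [[0, 0, -3], 0, 1], [[0, 0, -2], 0, 1], [[0, 0, -1], 0, 1], [[0, 0, 0], 0, 1], [[0, 0, 0], 0, 1]])

```text
time: 15.05
position: [0.6039, -0.1316, 0.1108]
tool_rot: [0.71, 0.704, 0.01, 0.016]
ft_force: [-0.0, 0.2, -1.1]
grip_width: 0.0272
```

Emit:
carry_out(steps=[[[0, -1, 0], 0, 1], [[0, -0.8, -1], 0, 1], [[0, 0, -1], 0, 1], [[0, 0, -1], 0, 1], [[0, 0, -0.7], 0, 1], [[0, 0, 0], 0, 1], [[0, 0, 0], 0, 1]])

```text
time: 15.75
position: [0.6061, -0.1527, 0.0743]
tool_rot: [0.71, 0.704, 0.011, 0.019]
ft_force: [0.4, 0.3, -1.6]
grip_width: 0.0271
```

Emit:
carry_out(steps=[[[-0.3, 0.4, -0.4], 0, 1], [[0, 0, -0.4], 0, 1], [[0, 0, -0.4], 0, 1], [[0, 0, 0], 0, 1], [[0, 0, 0], 0, 1]])

```text
time: 16.25
position: [0.603, -0.1477, 0.0617]
tool_rot: [0.709, 0.704, 0.011, 0.019]
ft_force: [0.1, -0.2, -1.1]
grip_width: 0.0273
```

Emit:
carry_out(steps=[[[0, 0, -0.2], 0, 1], [[0, 0, -0.2], 0, 1], [[0, 0, -0.15], 0, 1]])

```text
time: 16.55
position: [0.6041, -0.148, 0.0573]
tool_rot: [0.709, 0.704, 0.012, 0.021]
ft_force: [-1.9, 2.1, 11.8]
grip_width: 0.0274
```

Emit:
carry_out(steps=[[[0, 0, 0.05], 0, 1], [[0, 0, 0], 0, 1], [[0, 0, 0], 0, 0.4], [[0, 0, 0], 0, 0.4], [[0, 0, 0], 0, 0.4], [[0, 0, 0], 0, 0.4], [[0, 0, 0], 0, 0.4]])

```text
time: 17.25
position: [0.6047, -0.1484, 0.0581]
tool_rot: [0.71, 0.704, 0.012, 0.021]
ft_force: [1.0, -0.2, 0.4]
grip_width: 0.0505
```

Emit:
carry_out(steps=[[[0, 0, 1], 0, 0.4], [[0, 0, 1.5], 0, 0.4], [[0, 0, 2], 0, 0.4], [[0, 0, 3], 0, 0.4], [[0, 0, 4], 0, 0.4], [[0, 0, 4], 0, 0.4], [[-1, 0, 4], 0, 0.4], [[-1, 0, 2], 0, 0.4], [[0, 0, 0], 0, 0.4], [[0, 0, 0], 0, 0.4]])

```text
time: 18.25
position: [0.583, -0.1477, 0.2922]
tool_rot: [0.709, 0.704, 0.014, 0.026]
ft_force: [-0.3, 0.0, 0.6]
grip_width: 0.0519
```

Run:
```python
from h import *
o=robot.get_obs();print(o['position'],o['ft_force'],o['joint_velocities'].round(4))
s=snap('scene');w=snap('wrist')
a=cv2.resize(s['pixels'][185:305,190:390],None,fx=4,fy=4,interpolation=2)[...,::-1]
cv2.imwrite('pics/f.png',a)
for n,c in (('scene',s),('wrist',w)):
    hsv=cv2.cvtColor(c['pixels'],cv2.COLOR_RGB2HSV)
    m=((hsv[...,1]<60)&(hsv[...,2]>140)).astype(np.uint8)
    if n=='wrist': m[240:]=0
    for k in cv2.findContours(m,cv2.RETR_EXTERNAL,2)[0]:
        if cv2.contourArea(k)>(150 if n=='wrist' else 1e9):
            e=cv2.fitEllipse(cv2.convexHull(k)); print(n,np.round(e[0],1),np.round(e[1],1),onz(c,*e[0],.07).round(4))
```

```text
[ 0.58296893 -0.14767449  0.29221706] [-0.32767471  0.02066474  0.64111383] [ 0.0007 -0.032  -0.0054 -0.0027  0.0124  0.    ]
wrist [352.3 206.3] [26.7 28.1] [ 0.6142 -0.0726  0.07  ]
wrist [278.7 197.5] [26.9 27.4] [ 0.6046 -0.1475  0.07  ]
wrist [552.2 212.9] [11.2 67.1] [0.6217 0.1299 0.07  ]
wrist [356.3 132. ] [28.9 30.6] [ 0.54   -0.0729  0.07  ]
wrist [-14.9 142.7] [120.3 146.7] [ 0.548  -0.4355  0.07  ]
wrist [291.4  47. ] [32.4 46.1] [ 0.4647 -0.1354  0.07  ]
```

View pics/f.png

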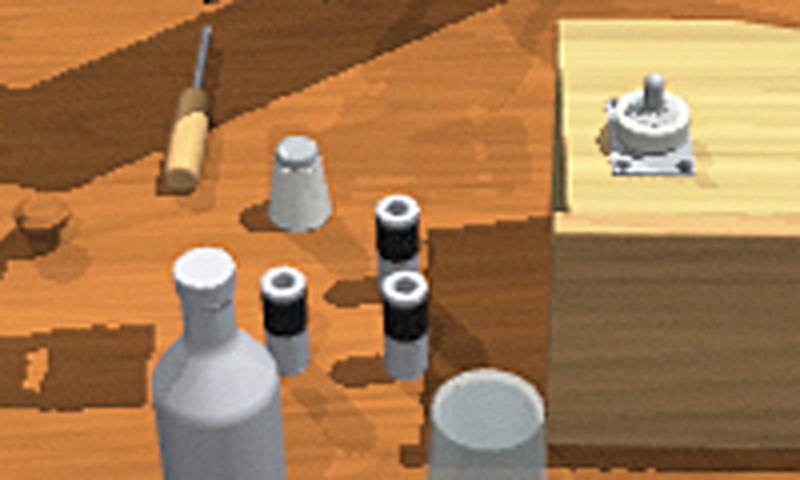

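The tube stands upright at (0.605, -0.148), rim at crop (285,283). The nut is flush on the roller, the bystanders and look-alikes have not moved, and the gripper is clear. I hand in.

```bash
python3 -c "
from rig import robot
print(robot.hand_in())"
```

```text
the job is handed in; nothing more can be done
None
```

The push nut is home against the roller, the setting tube is back upright on the sideboard, and the job is handed in at about 18 s of the 64 s. The hand-in gives no verdict, so this rests on my own checks.

- **Pressing:** The nut moved 12.3 mm at a steady 8 to 10 N, then stopped while the push rose. I held it there for about 0.4 s; the wrist readings were 20 to 24 N. That is above the 18 N needed and well below the 45 N limit, though I only read the force at the end of each move.
- **Nut afterwards:** The last pictures show it flush on the roller with the bare pin standing above.
- **Tube:** It stands upright within a few millimetres of where it started: (0.605, -0.148) m now against (0.601, -0.146) m before.
- **Surroundings:** The shaker's measured point moved only about 3 mm and the two look-alike tubes under 1 mm. The knob, bottle, tumbler and screwdriver look unmoved in the last picture. The bowl and hairbrush were outside that crop, so I did not measure them, but the arm kept well clear of them. The gripper was clear of everything at hand-in.
- **Disagreement:** The single-camera estimates of the pin differed by about 6 mm in x. I settled this by comparing the tube's foot with the pin in the same pictures. The tool also drifted to a tilt of about 0.05 rad by the end, which did no visible harm.

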